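# Point the boring tool at the presetter camera and set the spindle brake

### The arm

A 6-joint arm with a two-finger parallel gripper is mounted at the origin on the work surface. World frame = base frame: x ahead of the robot, y to its left, z up, the work surface at z = 0. Lengths are in m, angles in degrees, forces in N, time in s.
With the tool pointing down it reaches from about 0.375 to 0.9 m from the base axis. Payload 3.1 kg.
Tool frame: the origin (TCP) lies midway between the tips of the shut fingers; the grasp point (between the pads) lies 19 mm behind it; x points along the fingers, y is the direction in which the jaws open and shut, and the axes are right-handed (so a half turn about x gives the same grasp; the last joint's range is limited). The gripper opens to 87 mm and grips with 3 to 60 N. Pads are 19 mm wide; open, the fingers measure 117 mm over their backs; the gripper's body (75 mm by 190 mm) begins 51 mm behind the grasp point.
Start: joints at [61.908, 30.224, 82.088, -0, 67.689, -10.227], TCP at [0.192, 0.595, 0.223] pointing down, gripper open.
Joint ranges: [-176.69, 176.69], [-43.24, 126.21], [12.49, 139.97], [-82, 262], [0, 151.66], [-163.58, 163.58]. Speed limits (degrees/s): [159.86, 159.86, 180, 180, 180, 180].

### API

Orientations are given as a 3x3 rotation matrix whose columns are the frame's x, y, z axes.
In Python, from rig import bot gives the robot as it stands.
- The arm moves only by the tool play_rows, never from a script. Its argument "motion" is a list of rows, each a list of 3 entries, a list of its own where there are three numbers: the shift along the tool's x, y, z in mm, then the turn, a rotation vector about the tool's x, y, z in degrees, then the opening, from 0 (shut) to 1 (fully open). A call has 1 to 8 rows; each row is the pose to reach, as a shift and turn from the pose commanded when the call began, along the tool's axes at that moment; what a row does not reach only later rows make up. A row lasts 1/10 s, in which the tool goes at most 50 mm and 8.59 degrees, less where a joint would pass 70% of its speed; a pose out of reach is approached as far as the arm can. A call with a gripper value outside its range is refused whole. The fingers move at their own pace and stop on an object; the grip force is fixed at half the most. Time passes only in rows, so rows that repeat a pose let the fingers close. It gives the time, the measured TCP pose, the force and the opening at its end, in the units of the state.
- bot.read_state(): the state, without advancing time (a new reading comes with each control period).
- bot.capture(name): name is "side" or "top"; returns a dict with "img" (400x640x3 uint8, blue, green, red), "mtx" (3x3 intrinsics, pixels), "k1" (the pictures are not rectified: a ray, as slopes to the right and down, at radius r is drawn at 1 + k1 r^2 times it, then the intrinsics apply), "rvec" (rotation vector, rad) and "tvec" (3), from world to camera coordinates, as OpenCV has them. Camera axes: x right, y down, z forward; pixel columns grow to the right and rows downward; lengths in m; the calibration is good to about 2 mm. A picture is of the moment at which its call begins. There is no depth.
- bot.hand_in(): hands the job in, once; it reports no verdict.
The state is a dict: "time_s": time; "joint_positions": joint angles; "qvel": joint speeds; "tau": joint torques, N m; "position": TCP position; "tcp_rot": TCP orientation; "force": force on the tool from outside, world axes, zero at the start; "moment": the same for the moment, N m; "opening": opening from 0.0 (shut) to 1.0 (fully open).
Only numpy, scipy, OpenCV 4.12 (cv2) and the standard library are available. Lean on these libraries where they do the work, as an engineer would, in place of code of your own. Each camera call takes 0.05 s, during which the arm holds its last target.

### The job

With a finger, push on the arm of the boring tool in the spindle to turn it until its gold cutting insert points straight at the lens of the measuring camera, then push the red brake lever counterclockwise (seen from above) as far as it goes so that the tool stays pointed there. Only push: do not pinch the tool's arm or the lever, never touch the gold insert itself, and leave the loose tool holder, copper-coloured collet and dark ring nut where they stand. Finish clear of everything.

Things in the scene. Friction and masses are not known exactly. Their poses are not given: they have to be found in the camera images.
- spindle: Fixed spindle housing: an aluminium disc 310 mm across and 6 mm high, on it a black drum 156 mm across up to z = 70 mm and a steel collar 100 mm across up to z = 82 mm. Origin on the turning axis, at the table surface; z up.
- tool (a joint): Turning angle of the boring tool about the vertical spindle axis, rad, growing counterclockwise seen from above. It turns freely many times either way (limits at -7 and 7) against a steady friction of about 0.25 N m (2.5 N at 100 mm radius), and stays where it is left. At 0 the arm points along the -x axis of spindle.
- tool_axis (a point): On the spindle axis, at the mid-height of the tool's arm, 111 mm above the table; x axis along the arm to the insert, z up; turns with the tool. Steel tool body 60 to 72 mm across, top at 147 mm. One aluminium arm 20 mm wide (two plates, 2 mm groove), 30 to 117 mm from the axis, 96 to 126 mm above the table, then a dark block to 132 mm, then the insert. A dark stub opposite, to 53 mm.
- tool_left: Aluminium plate forming the +y (counterclockwise) side of the tool's arm, 94 x 9 x 30 mm. The origin is that of the tool: on the spindle axis 83 mm above the table, x along the arm.
- tool_right: The same plate on the -y (clockwise) side of the arm; same origin and axes.
- insert: Gold cutting insert, 14 x 14 x 10 mm, at the arm's end, 131 to 145 mm from the axis. Fragile: not to be touched. Origin as tool_left (on the axis), x along the arm.
- insert_tip (a point): Outer end of the gold insert, 145 mm from the spindle axis, 117 mm above the table.
- camera: Fixed measuring camera on a flat dark foot: a grey cylinder 68 mm across and 85 mm long, with a yellow light ring and black lens, its axis 112 mm above the table, top at 146 mm. The origin lies on the spindle axis at the table surface; the x axis points level from the spindle axis to the lens. The whole camera lies 155 to 320 mm out along x.
- lens (a point): Front of the camera's lens, 195 mm from the spindle axis, 112 mm above the table.
- brake: Fixed grey brake box, 84 x 84 mm, 50 mm high (steel collar 44 mm across to 58 mm). Origin at the centre of its underside, z up. The lever turns about its vertical centre line.
- lever (a joint): Angle of the red brake lever, rad, growing counterclockwise seen from above: 0 to 0.2 released (start), 1.4 = the stop with the brake set. Steady friction about 0.2 N m (2.5 N at 80 mm), no spring; stays where it is left. In the frame of brake the lever points 0.7 rad to the +y side of -x at 0 and 0.7 rad to the -y side of -x at 1.4.
- lever_pivot (a point): On the lever's turning axis, at the lever's mid-height, 76 mm above the table. Its x axis runs along the lever to its tip, z up; turns with the lever.
- lever_tip (a point): Outer end of the red lever, 110 mm from the pivot. The lever is a bar 20 mm wide (two 9 mm plates with a 2 mm groove), 63 to 89 mm above the table; a black hub 38 mm across, up to 93 mm above the table, sits at the pivot.
- lever_left: Red plate forming the +y (counterclockwise) side of the lever, 98 x 9 x 26 mm. Origin on the pivot axis 59 mm above the table, x along the lever.
- lever_right: The same plate on the -y (clockwise) side, the side to push on to set the brake; same origin and axes.
- holder: Loose steel tool holder standing upright, 62 mm across, 95 mm high. Bystander. Origin: centre of its underside.
- collet: Loose copper-coloured collet standing upright, 36 mm across, 42 mm high. Bystander. Origin: centre of its underside.
- nut: Loose dark ring nut lying flat, 48 mm across, 24 mm high. Bystander. Origin: centre of its underside.

How it is judged (in metres and radians):
On the way, in this order (a step that is already met when the one before it is completed fails the run):
1. the gold insert points at the camera lens and the tool stands still, the brake not yet set (y of insert_tip in the frame of camera between -0.01 and 0.01 m and x of insert_tip in the frame of camera above 0.1 m and velocity of joint tool between -0.1 and 0.1 rad/s and value of joint lever below 0.6 rad), for 0.3 s.
2. the brake lever is pushed round to its stop (value of joint lever above 1.28 rad), for 0.2 s.
At the end, for the whole second after the job is handed in: The gold insert's tip is within 10 mm (about 4 degrees) sideways of the line from the spindle axis to the lens, on the camera's side, the tool still, and the brake lever within 0.12 rad of its 1.4 rad stop (y of insert_tip in the frame of camera between -0.01 and 0.01 m and x of insert_tip in the frame of camera above 0.1 m and velocity of joint tool between -0.1 and 0.1 rad/s and value of joint lever above 1.28 rad); the robot touches nothing.
It fails at once if a loose bystander is lifted, pushed more than 15 mm or tipped (distance of any of holder, collet, nut from where it was at the start of the episode above 0.015 m or angle between any of holder, collet, nut's own z axis and vertical above 0.35 rad).
It fails at once if the gold insert is touched (contact force between any of the fingers, the arm and insert above 0.5 N).
It fails at once if the tool's arm is pinched (fingers press both its sides at once) (contact force between the fingers and tool_left above 2 N and contact force between the fingers and tool_right above 2 N).
It fails at once if the brake lever is pinched (fingers press both its sides at once) (contact force between the fingers and lever_left above 2 N and contact force between the fingers and lever_right above 2 N).
It fails at once if the tool's arm or the lever is pushed with the arm or the gripper's body instead of a finger (contact force between the arm and tool_left above 5 N or contact force between the arm and tool_right above 5 N or contact force between the arm and lever_left above 5 N or contact force between the arm and lever_right above 5 N).
It also fails if it takes over 64 s, if anything falls off the work surface, if the arm or the gripper's body presses on something with over 40 N, if the wrist force passes 120 N, or if a joint passes its speed limit or range.

## Working session

There is one attempt and no reset: what is moved stays moved. The work goes in short steps, Python scripts to look and compute and a tool call to move; the robot and the scene stay as the last step left them, time stands still between calls to the robot, and variables do not carry over. Pictures are saved under pics/ and viewed, and the job is handed in when it is done.

Besides the shell and the picture viewer there is one more tool, called as a command line: name --argument value ..., lists and objects as JSON in quotes. play_rows: Moves the arm, as the interface text tells. Its arguments: {"type":"object","properties":{"motion":{"type":"array"}},"required":["motion"]}

```bash
mkdir -p pics; ls
python3 - <<'E'
from rig import bot
import cv2
s=bot.read_state()
for k,v in s.items(): print(k,v)
for n in("side","top"):
    c=bot.capture(n); cv2.imwrite(f"pics/{n}0.png",c["img"]); print(n,c["mtx"],c["k1"],c["rvec"],c["tvec"])
E
```

```text
pics
time_s 0.0
joint_positions [ 6.19107015e+01  3.02773788e+01  8.21566150e+01 -8.86750802e-04
  6.76890950e+01 -1.02320515e+01]
qvel [-0.02864737  0.01710901 -0.10901043  0.02092229  0.07166835  0.01088158]
tau [ 1.97054243e-05 -4.40033340e+01 -1.76591241e+01  6.33000769e-02
  5.80991060e-02 -1.44478104e-04]
position [0.1913283  0.59422321 0.22158739]
tcp_rot [[-9.98890566e-04  3.06639807e-01  9.51825105e-01]
 [-1.90200627e-03  9.51823276e-01 -3.06641213e-01]
 [-9.99997692e-01 -2.11667834e-03 -3.67536456e-04]]
force [ 0.11091267 -0.18400159  0.33243518]
moment [-0.00374612  0.03795624 -0.02364234]
opening 0.9996970166138092
side [[495.44456161   0.         317.28271764]
 [  0.         495.44456161 187.80330386]
 [  0.           0.           1.        ]] -0.0568938979038613 [ 2.15942837 -0.43512169  0.25017589] [-0.50002896  0.22120481  0.88354947]
top [[407.41323543   0.         316.80743048]
 [  0.         407.41323543 200.29984499]
 [  0.           0.           1.        ]] 0.0278832913678808 [ 2.19290759 -2.01754455  0.20711618] [-0.0012703   0.57666711  1.04630684]
```

View pics/side0.png

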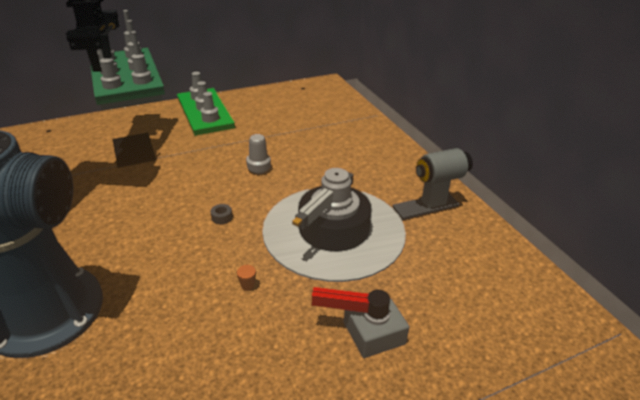

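View pics/top0.png

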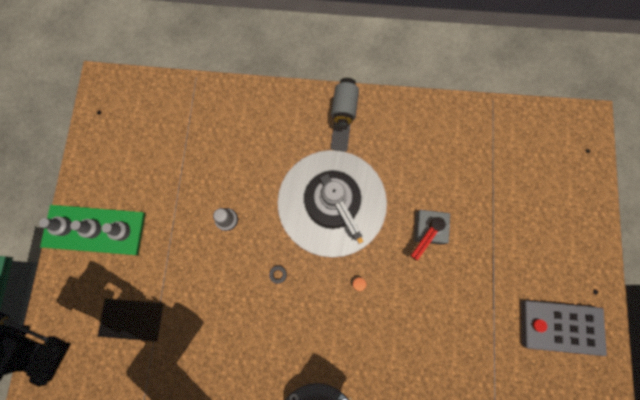

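The top view shows the tool body near (334,190), the gold insert at (360,240), and the camera at (344,100) with its lens end near (342,122). The brake is at (433,227) and the lever tip at (417,257). The bystanders are the holder (225,218), nut (278,274) and collet (359,284).

```bash
cat > h.py <<'E'
import numpy as np, cv2
from rig import bot
def ray(c,px):
    p=cv2.undistortPoints(np.array([[px]],float),c["mtx"],np.array([c["k1"],0,0,0.]))[0,0]
    R=cv2.Rodrigues(c["rvec"])[0]; t=np.array(c["tvec"]).ravel()
    return -R.T@t, R.T@np.array([p[0],p[1],1.])
def onz(c,px,z):
    o,d=ray(c,px); return o+d*(z-o[2])/d[2]
def proj(c,P):
    return cv2.projectPoints(np.array(P,float).reshape(-1,3),np.array(c["rvec"]),np.array(c["tvec"]),c["mtx"],np.array([c["k1"],0,0,0.]))[0][:,0]
def tri(c1,p1,c2,p2):
    o1,d1=ray(c1,p1);o2,d2=ray(c2,p2)
    A=np.stack([d1,-d2],1);s=np.linalg.lstsq(A,o2-o1,rcond=None)[0]
    a=o1+d1*s[0];b=o2+d2*s[1];return (a+b)/2,np.linalg.norm(a-b)
E
python3 - <<'E'
import cv2
from h import *
t=bot.capture("top");s=bot.capture("side")
a=t["img"][60:300,200:470]; cv2.imwrite("pics/topz.png",cv2.resize(a,None,fx=2.5,fy=2.5,interpolation=cv2.INTER_CUBIC)) 
a=s["img"][130:370,200:500]; cv2.imwrite("pics/sidez.png",cv2.resize(a,None,fx=2.5,fy=2.5,interpolation=cv2.INTER_CUBIC)) 
for c in(t,s): print(ray(c,(320,200))[0])
def masks(c):
    hsv=cv2.cvtColor(c["img"],cv2.COLOR_BGR2HSV)
    for nm,lo,hi in(("red",(0,200,90),(4,255,255)),("gold",(15,120,60),(30,255,255)),("copper",(5,150,150),(12,255,255)),("white",(0,0,110),(180,45,255))):
        m=cv2.inRange(hsv,lo,hi); n,l,st,ce=cv2.connectedComponentsWithStats(m)
        print(nm,[(st[i].tolist(),ce[i].round(1).tolist()) for i in np.argsort(-st[1:,4])[:4]+1])
masks(t);masks(s)
E
```

```text
[0.3477453  0.02464158 1.14270318]
[ 0.21274866 -0.7343949   0.70357823]
red [([534, 321, 12, 10, 76], [539.3, 325.3]), ([430, 232, 4, 5, 11], [431.0, 233.7]), ([426, 237, 3, 4, 7], [427.0, 238.4]), ([432, 230, 3, 2, 3], [433.0, 230.7])]
gold [([153, 205, 258, 195, 8011], [252.0, 321.4]), ([35, 66, 157, 235, 7640], [126.0, 194.7]), ([493, 114, 129, 162, 4911], [559.3, 189.3]), ([173, 85, 108, 125, 2455], [222.6, 149.6])]
copper [([353, 278, 14, 13, 138], [359.2, 283.8]), ([416, 243, 14, 18, 40], [422.8, 252.4])]
white [([0, 0, 640, 261, 26498], [249.4, 72.0]), ([278, 150, 108, 107, 7409], [331.7, 203.6]), ([527, 303, 79, 52, 2062], [561.6, 328.8]), ([620, 192, 20, 88, 464], [631.8, 238.8])]
red [([313, 288, 56, 17, 497], [340.3, 295.2]), ([363, 306, 3, 5, 9], [364.3, 308.0]), ([360, 308, 2, 3, 4], [360.2, 309.0]), ([314, 302, 2, 2, 3], [314.3, 302.7])]
gold [([0, 73, 640, 327, 122074], [298.3, 269.9]), ([293, 217, 9, 9, 60], [297.1, 221.0])]
copper [([237, 265, 19, 13, 189], [245.8, 271.2]), ([311, 286, 57, 10, 106], [336.8, 290.0]), ([325, 307, 1, 1, 1], [325.0, 307.0])]
white [([264, 191, 141, 90, 6109], [334.1, 243.9]), ([351, 301, 57, 39, 900], [379.8, 324.0]), ([300, 169, 51, 46, 757], [326.2, 189.1]), ([428, 150, 37, 16, 384], [446.2, 156.7])]
```

View pics/topz.png

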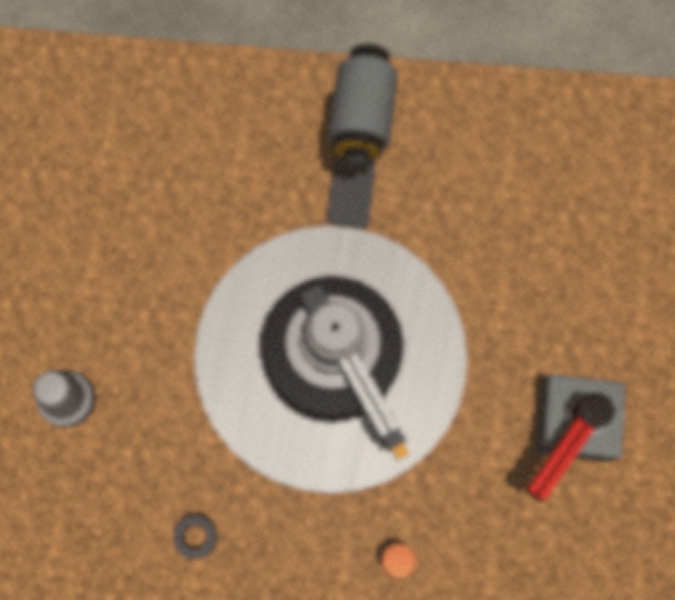

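View pics/sidez.png

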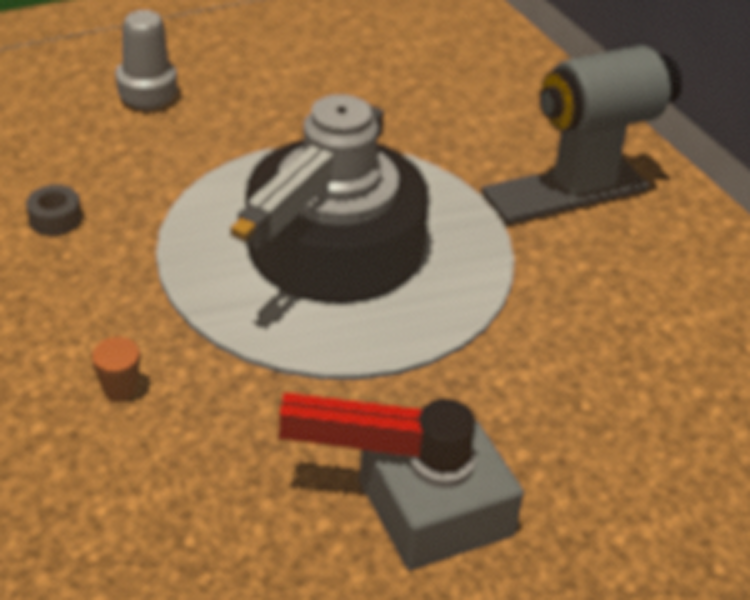

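Run:
```python
import cv2
from h import *
t=bot.capture("top");s=bot.capture("side")
T=lambda u,v:(200+(u+.5)/2.5-.5,60+(v+.5)/2.5-.5)
S=lambda u,v:(200+(u+.5)/2.5-.5,130+(v+.5)/2.5-.5)
def disc(c,seed):
    hsv=cv2.cvtColor(c["img"],cv2.COLOR_BGR2HSV)
    m=cv2.inRange(hsv,(0,0,110),(180,45,255)); n,l,st,ce=cv2.connectedComponentsWithStats(m)
    k=l[seed[1],seed[0]];cs,_=cv2.findContours((l==k).astype(np.uint8),cv2.RETR_EXTERNAL,cv2.CHAIN_APPROX_NONE)
    q=max(cs,key=len)[:,0]; P=np.array([onz(c,p,0.006)[:2] for p in q])
    A=np.c_[2*P,np.ones(len(P))]
    for i in range(5):
        x=np.linalg.lstsq(A,(P**2).sum(1),rcond=None)[0];r=np.sqrt(x[2]+x[0]**2+x[1]**2)
        k=abs(np.hypot(*(P-x[:2]).T)-r)<.004; A=A[k];P=P[k]
    return x[:2],r,len(P)
print("disc",disc(t,(290,200)),disc(s,(275,240)))
axt=onz(t,T(335,326),.147);print("axis top",axt, onz(s,S(342,110),.147), tri(t,T(335,326),s,S(342,110)))
print("insert",tri(t,T(401,452),s,S(244,228)),onz(t,T(401,452),.122),onz(s,(297.1,221),.117))
print("lens",tri(t,T(349,163),s,S(551,103)),onz(t,T(349,160),.112),onz(s,S(551,103),.112))
print("cam rear top",onz(t,T(371,50),.146-.0),"body top mid",onz(t,T(372,58),.146),onz(t,T(360,133),.146))
print("foot",onz(t,T(329,224),.01),onz(t,T(369,227),.01),onz(t,T(334,175),.01),onz(t,T(373,178),.01))
print("hub",onz(t,T(595,408),.093),onz(s,S(447,408),.093))
print("box",[onz(t,T(*p),.05).round(3) for p in((546,375),(624,383),(620,458),(544,450))])
print("levertip",onz(t,T(540,491),.089),onz(s,S(283,401),.089),tri(t,T(540,491),s,S(283,401)))
print("holder",onz(t,T(52,388),.095),"collet",onz(t,T(398,561),.042),onz(s,S(117,354),.042),"nut",onz(t,T(196,535),.024))
```

```text
disc (array([0.58494272, 0.00521469]), np.float64(0.15222443783939968), 298) (array([0.61985785, 0.07262603]), np.float64(0.08588397873172389), 7)
axis top [0.58613877 0.00483891 0.147     ] [0.5864541  0.00609182 0.147     ] (array([0.58587976, 0.00486914, 0.14791921]), np.float64(7.930468507193725e-05))
insert (array([ 0.4696462 , -0.07184942,  0.1192881 ]), np.float64(0.002340436339015416)) [ 0.4681864  -0.07128396  0.122     ] [ 0.4713968  -0.06950234  0.117     ]
lens (array([7.82394727e-01, 5.79703454e-04, 1.07327348e-01]), np.float64(0.010441406045348815)) [0.77863271 0.00292582 0.112     ] [ 0.78416228 -0.00481002  0.112     ]
cam rear top [ 0.89015237 -0.01062617  0.146     ] body top mid [ 0.88104776 -0.01231788  0.146     ] [ 0.79525725 -0.00563833  0.146     ]
foot [0.74025664 0.01826804 0.01      ] [ 0.74042635 -0.02846918  0.01      ] [0.80110609 0.01702389 0.01      ] [ 0.80112844 -0.02900951  0.01      ]
hub [ 0.5341539  -0.27150156  0.093     ] [ 0.53781264 -0.26537575  0.093     ]
box [array([ 0.574, -0.23 ,  0.05 ]), array([ 0.572, -0.314,  0.05 ]), array([ 0.49 , -0.311,  0.05 ]), array([ 0.492, -0.23 ,  0.05 ])]
levertip [ 0.44412173 -0.21857404  0.089     ] [ 0.4420477  -0.21517301  0.089     ] (array([ 0.44250552, -0.21756651,  0.09161852]), np.float64(0.0028373689205124894))
holder [0.50790997 0.29284613 0.095     ] collet [ 0.36232346 -0.08264466  0.042     ] [ 0.36372781 -0.08594879  0.042     ] nut [0.37176157 0.13471255 0.024     ]
```

Run:
```python
import cv2
from h import *
t=bot.capture("top")
hsv=cv2.cvtColor(t["img"],cv2.COLOR_BGR2HSV)
S=hsv[...,1].astype(float);V=hsv[...,2].astype(float)
L=[];R=[]
# subpixel saturation crossing per row, grey body rows
for v in range(84,112):
    row=S[v,325:368]; 
    c=int(np.argmin(row[10:28])+10)
    th=90
    i=c
    while row[i]<th:i-=1
    l=325+i+(row[i]-th)/(row[i]-row[i+1])
    j=c
    while row[j]<th:j+=1
    r=325+j-(row[j]-th)/(row[j]-row[j-1])
    L.append((l,v));R.append((r,v))
print(np.array(L)[::4].round(1).tolist(),np.array(R)[::4].round(1).tolist())
def plane(E):
    D=np.array([ray(t,p)[1] for p in E]);D/=np.linalg.norm(D,axis=1)[:,None]
    n=np.linalg.svd(D)[2][2]; return n*np.sign(n[1])
for E in(L,R): print(plane(E))
n=plane(L)+plane(R); n/=np.linalg.norm(n)
o=ray(t,(320,200))[0]
for x in(.75,.78,.85,.9):
    # n.(P-o)=0
    y=o[1]-(n[0]*(x-o[0])+n[2]*(.112-o[2]))/n[1]; print(x,y,np.degrees(np.arctan2(y-.005,x-.586)))
print(np.degrees(np.arccos(plane(L)@plane(R))))
a=t["img"][70:150,310:380];cv2.imwrite("pics/cam.png",cv2.resize(a,None,fx=7,fy=7,interpolation=cv2.INTER_CUBIC))
```

```text
[[337.2, 84.0], [335.0, 88.0], [334.3, 92.0], [333.5, 96.0], [332.2, 100.0], [331.6, 104.0], [331.2, 108.0]] [[355.0, 84.0], [358.0, 88.0], [358.1, 92.0], [357.7, 96.0], [357.0, 100.0], [356.6, 104.0], [356.2, 108.0]]
[0.12048879 0.99091625 0.0597281 ]
[-0.02483673  0.99690779 -0.07455197]
0.75 -0.0024008115388493116 -2.5838279082925797
0.78 -0.00384438083804034 -2.610283795500484
0.85 -0.007212709202819401 -2.6486294901562917
0.9 -0.00961865803480445 -2.6655510864218566
11.360638932833947
```

View pics/cam.png

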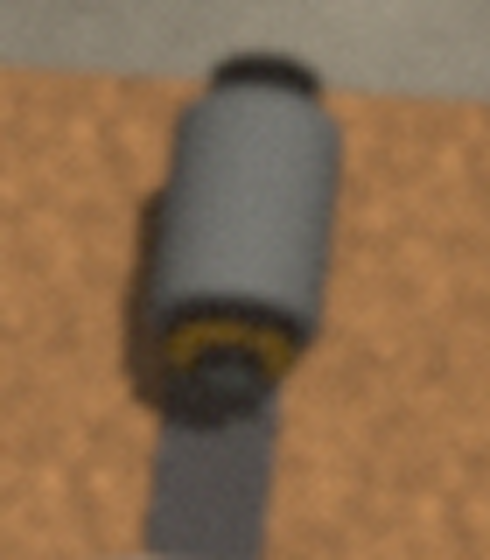

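Run:
```python
import cv2
from h import *
t=bot.capture("top")
Z=lambda u,v:(310+(u+.5)/7-.5,70+(v+.5)/7-.5)
def plane(E):
    D=np.array([ray(t,p)[1] for p in E]);D/=np.linalg.norm(D,axis=1)[:,None]
    n=np.cross(D[0],D[1]);n/=np.linalg.norm(n); return n*np.sign(n[1])
o=ray(t,(320,200))[0]
for l,r in [([Z(179,130),Z(157,300)],[Z(340,145),Z(321,310)])]:
    a,b=plane(l),plane(r);n=a+b;print(np.degrees(np.arccos(a@b)))
    for x in(.78,.85,.9):
        y=o[1]-(n[0]*(x-o[0])+n[2]*(.112-o[2]))/n[1]; print(x,y,np.degrees(np.arctan2(y-.005,x-.586)))
# predict for angles
for ang in(-2.5,-3,-3.5,-4):
    d=np.radians(ang);u=np.array([np.cos(d),np.sin(d),0]);w=np.array([-u[1],u[0],0]);c=np.array([.586,.005,0])
    P=[c+u*.195+[0,0,.112],c+u*.158+w*.023,c+u*.158-w*.023,c+u*.225+w*.034+[0,0,.112],c+u*.225-w*.034+[0,0,.112],c+u*.31+w*.034+[0,0,.112],c+u*.31-w*.034+[0,0,.112]]
    q=proj(t,P);print(ang,((q-[310,70]+.5)*7-.5).round(0).tolist())
```

```text
3.574222787338577
0.78 -0.0054448372899555016 -3.081793118023158
0.85 -0.00846466704987647 -2.9196996479446313
0.9 -0.01062168830696288 -2.8481510995865906
-2.5 [[225.0, 375.0], [145.0, 555.0], [254.0, 568.0], [147.0, 292.0], [322.0, 313.0], [173.0, 91.0], [345.0, 111.0]]
-3 [[230.0, 375.0], [149.0, 555.0], [257.0, 569.0], [152.0, 292.0], [327.0, 314.0], [180.0, 91.0], [352.0, 112.0]]
-3.5 [[234.0, 376.0], [152.0, 555.0], [261.0, 570.0], [157.0, 292.0], [332.0, 315.0], [187.0, 91.0], [359.0, 114.0]]
-4 [[238.0, 377.0], [155.0, 555.0], [264.0, 571.0], [162.0, 292.0], [337.0, 317.0], [194.0, 91.0], [366.0, 115.0]]
```

play_rows --motion '[[[0,-36,35],[-6,0,0],0],[[0,-71,70],[-12,0,0],0],[[0,-107,105],[-18,0,0],0],[[0,-143,140],[-18,0,0],0],[[0,-178,175],[-18,0,0],0],[[0,-214,210],[-18,0,0],0],[[0,-250,245],[-18,0,0],0],[[0,-285,280],[-18,0,0],0]]'

```text
time_s: 1.2
position: [0.3714, 0.236, 0.2229]
tcp_rot: [[0.001, -0.003, 1.0], [0.0, 1.0, 0.003], [-1.0, 0.0, 0.001]]
force: [2.0, -0.0, -0.2]
opening: 0.358
```

Run:
```python
from h import *
s=bot.read_state()
for k in("time_s","joint_positions","position","tcp_rot","force","opening"):print(k,np.round(s[k],3))
```

```text
time_s 1.2
joint_positions [ 1.78160e+01  1.59560e+01  1.07511e+02  2.00000e-03  5.64720e+01
 -7.23400e+01]
position [0.371 0.236 0.223]
tcp_rot [[ 0.001 -0.003  1.   ]
 [ 0.     1.     0.003]
 [-1.     0.     0.001]]
force [ 1.98  -0.024 -0.223]
opening 0.358
```

play_rows --motion '[[[0,-40,20],[0,0,0],0],[[0,-80,40],[0,0,0],0],[[0,-120,60],[0,0,0],0],[[0,-160,80],[0,0,0],0],[[0,-200,100],[0,0,0],0],[[0,-238,120],[0,0,0],0],[[0,-238,120],[0,0,0],0],[[0,-238,120],[0,0,0],0]]'

```text
time_s: 2.0
position: [0.4914, -0.0008, 0.2224]
tcp_rot: [[-0.001, 0.0, 1.0], [0.001, 1.0, -0.0], [-1.0, 0.001, -0.001]]
force: [-0.2, -0.3, 0.0]
opening: 0.007
```

Run:
```python
from h import *
c=bot.capture("side");a=c["img"][100:370,150:500]; cv2.imwrite("pics/s1.png",cv2.resize(a,None,fx=2.2,fy=2.2,interpolation=cv2.INTER_CUBIC)) 
c=bot.capture("top");a=c["img"][60:300,200:470]; cv2.imwrite("pics/t1.png",cv2.resize(a,None,fx=2,fy=2,interpolation=cv2.INTER_CUBIC))
```

```text
(no output)
```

View pics/s1.png

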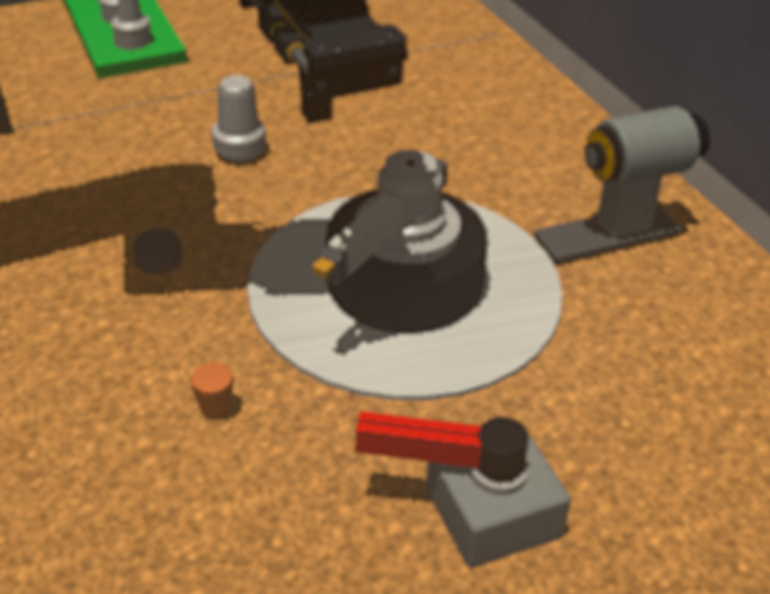

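View pics/t1.png

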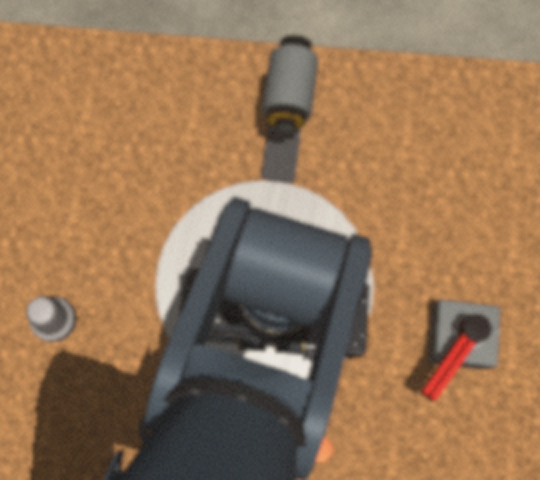

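play_rows --motion '[[[40,0,0],[0,0,0],0],[[80,0,0],[0,0,0],0],[[110,0,0],[0,0,0],0],[[120,0,0],[0,0,0],0],[[120,0,0],[0,0,0],0]]'

```text
time_s: 2.6
position: [0.49, 0.0013, 0.1017]
tcp_rot: [[-0.003, -0.004, 1.0], [0.001, 1.0, 0.004], [-1.0, 0.001, -0.003]]
force: [-0.3, 0.0, 0.1]
opening: 0.002
```

```bash
cat > path.py <<'E'
from h import *
A=np.array([.586,.005])
def c(th,r=.085):
    a=np.radians(th);u=np.array([np.cos(a),np.sin(a)]);n=np.array([-u[1],u[0]])
    h=.0095*abs(n[0])+.015*abs(n[1])
    return A+r*u-(.010+h)*n
E
python3 - <<'E'
from path import *
s=bot.read_state();p=s["position"];print(p,s["force"])
for th in list(range(205,345,5))+[348,351,354,357]: print(th,((c(th)-p[:2])*1000).round(0)[::-1])
E
```

```text
[0.48998503 0.00129475 0.10168394] [-0.33817541  0.00997697  0.10870766]
205 [-7.  7.]
210 [-15.   9.]
215 [-22.  10.]
220 [-30.  13.]
225 [-37.  17.]
230 [-44.  21.]
235 [-51.  26.]
240 [-57.  31.]
245 [-63.  37.]
250 [-68.  44.]
255 [-72.  52.]
260 [-76.  60.]
265 [-79.  68.]
270 [-81.  77.]
275 [-83.  83.]
280 [-84.  89.]
285 [-84.  96.]
290 [-84. 102.]
295 [-84. 109.]
300 [-83. 116.]
305 [-81. 123.]
310 [-79. 130.]
315 [-76. 137.]
320 [-72. 143.]
325 [-68. 150.]
330 [-63. 156.]
335 [-57. 161.]
340 [-51. 167.]
348 [-40. 174.]
351 [-36. 176.]
354 [-31. 178.]
357 [-26. 180.]
```

play_rows --motion '[[[0,-7,7],[0,0,0],0],[[0,-15,9],[0,0,0],0],[[0,-22,10],[0,0,0],0],[[0,-30,13],[0,0,0],0],[[0,-37,17],[0,0,0],0],[[0,-44,21],[0,0,0],0],[[0,-51,26],[0,0,0],0],[[0,-57,31],[0,0,0],0]]'

```text
time_s: 3.4
position: [0.5222, -0.0574, 0.1023]
tcp_rot: [[-0.002, -0.002, 1.0], [0.0, 1.0, 0.002], [-1.0, 0.0, -0.002]]
force: [-1.2, 4.6, 1.3]
opening: 0.005
```

Run:
```python
from path import *
c_=bot.capture("side");a=c_["img"][100:370,150:500]; cv2.imwrite("pics/s2.png",cv2.resize(a,None,fx=2.2,fy=2.2,interpolation=cv2.INTER_CUBIC)) 
s=bot.read_state();p=s["position"];print(p,s["force"])
for th in range(240,285,5): print(th,((c(th)-p[:2])*1000).round(0)[::-1])
```

```text
[ 0.52370257 -0.05868538  0.10239013] [-0.57516929  1.07617503 -2.45904403]
240 [ 3. -2.]
245 [-3.  4.]
250 [-8. 11.]
255 [-12.  18.]
260 [-16.  26.]
265 [-19.  34.]
270 [-21.  43.]
275 [-23.  49.]
280 [-24.  55.]
```

View pics/s2.png

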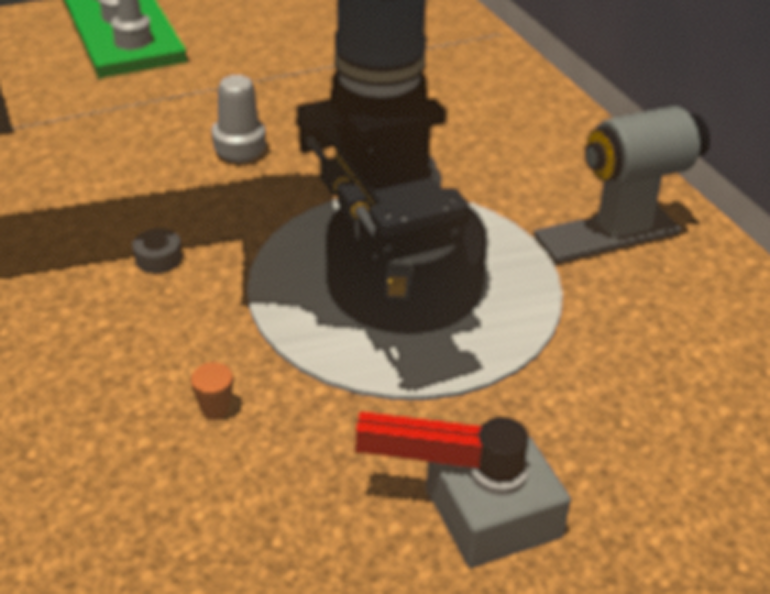

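Run:
```python
from path import *
c_=bot.capture("side")
p=onz(c_,(150+397/2.2,100+287/2.2),.115)[:2]-A;print(p,np.hypot(*p),np.degrees(np.arctan2(p[1],p[0]))%360)
```

```text
[-0.06725301 -0.12026024] 0.13778785632137136 240.78481626855154
```

play_rows --motion '[[[0,-3,4],[0,0,0],0],[[0,-8,11],[0,0,0],0],[[0,-12,18],[0,0,0],0],[[0,-16,26],[0,0,0],0],[[0,-19,34],[0,0,0],0],[[0,-21,43],[0,0,0],0],[[0,-23,49],[0,0,0],0],[[0,-24,55],[0,0,0],0]]'

```text
time_s: 4.3
position: [0.5776, -0.081, 0.1024]
tcp_rot: [[-0.001, -0.003, 1.0], [-0.0, 1.0, 0.003], [-1.0, -0.0, -0.001]]
force: [-3.2, 2.3, 0.6]
opening: 0.01
```

Run:
```python
from path import *
c_=bot.capture("side");a=c_["img"][100:370,150:500]; cv2.imwrite("pics/s3.png",cv2.resize(a,None,fx=2.2,fy=2.2,interpolation=cv2.INTER_CUBIC)) 
s=bot.read_state();p=s["position"];print(p,s["force"])
for th in range(280,330,5): print(th,((c(th)-p[:2])*1000).round(0)[::-1])
```

```text
[ 0.57915079 -0.08146405  0.10251561] [-1.96288342  0.952129   -0.39181589]
280 [-1. -0.]
285 [-2.  7.]
290 [-2. 13.]
295 [-1. 20.]
300 [-0. 27.]
305 [ 2. 34.]
310 [ 4. 41.]
315 [ 7. 48.]
320 [11. 54.]
325 [15. 61.]
```

View pics/s3.png

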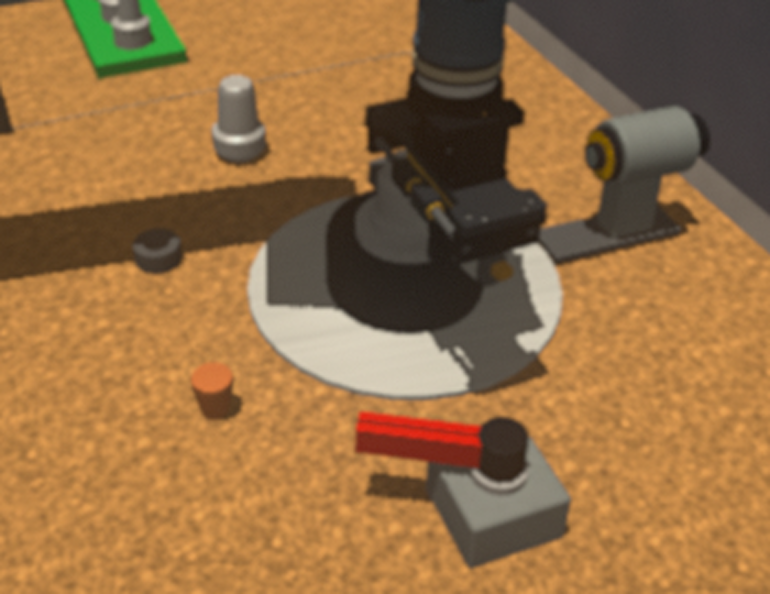

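play_rows --motion '[[[0,-2,7],[0,0,0],0],[[0,-2,13],[0,0,0],0],[[0,-1,20],[0,0,0],0],[[0,0,27],[0,0,0],0],[[0,2,34],[0,0,0],0],[[0,4,41],[0,0,0],0],[[0,7,48],[0,0,0],0],[[0,11,54],[0,0,0],0]]'

```text
time_s: 5.15
position: [0.6324, -0.0698, 0.1027]
tcp_rot: [[0.001, -0.002, 1.0], [-0.001, 1.0, 0.002], [-1.0, -0.001, 0.001]]
force: [-4.3, 0.5, 0.2]
opening: 0.006
```

Run:
```python
from path import *
c_=bot.capture("side");a=c_["img"][100:370,150:500]; cv2.imwrite("pics/s4.png",cv2.resize(a,None,fx=2.2,fy=2.2,interpolation=cv2.INTER_CUBIC)) 
s=bot.read_state();p=s["position"];print(p,s["force"])
for th in [320,325,330,335,340,345,348,351,354,357]: print(th,((c(th)-p[:2])*1000).round(0)[::-1])
```

```text
[ 0.63371936 -0.06915918  0.10279661] [-3.40639979 -0.80901686 -1.09478794]
320 [-2. -0.]
325 [3. 6.]
330 [ 8. 12.]
335 [13. 18.]
340 [19. 23.]
345 [26. 27.]
348 [30. 30.]
351 [35. 32.]
354 [40. 34.]
357 [44. 36.]
```

View pics/s4.png

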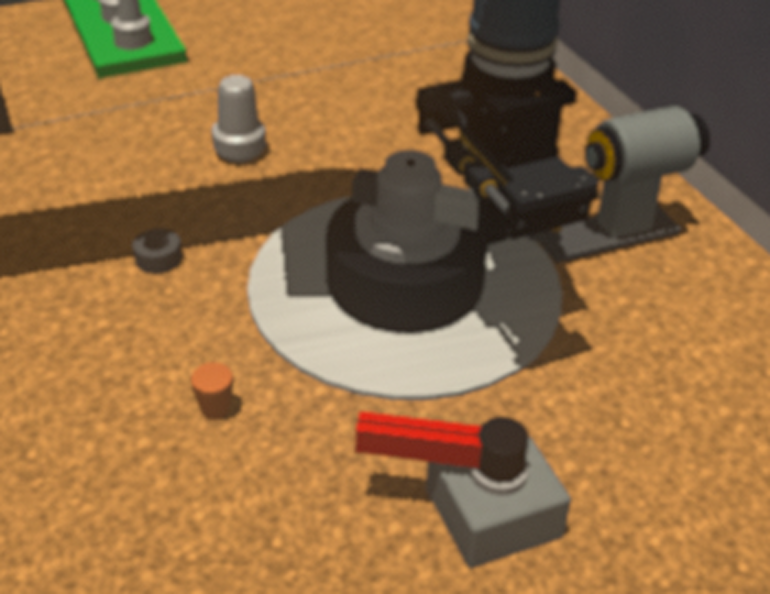

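play_rows --motion '[[[0,3,6],[0,0,0],0],[[0,8,12],[0,0,0],0],[[0,13,18],[0,0,0],0],[[0,19,23],[0,0,0],0],[[0,26,27],[0,0,0],0],[[0,30,30],[0,0,0],0],[[0,35,32],[0,0,0],0],[[0,35,32],[0,0,0],0]]'

```text
time_s: 6.0
position: [0.6644, -0.0337, 0.1028]
tcp_rot: [[0.002, -0.003, 1.0], [0.0, 1.0, 0.003], [-1.0, 0.0, 0.002]]
force: [-0.7, -0.9, 0.3]
opening: 0.003
```

Run:
```python
from path import *
c_=bot.capture("side");a=c_["img"][130:270,270:480]; cv2.imwrite("pics/s5.png",cv2.resize(a,None,fx=3.8,fy=3.8,interpolation=cv2.INTER_CUBIC)) 
c_=bot.capture("top");a=c_["img"][60:260,250:450]; cv2.imwrite("pics/t5.png",cv2.resize(a,None,fx=3,fy=3,interpolation=cv2.INTER_CUBIC)) 
s=bot.read_state();p=s["position"];print(p,s["force"])
for th in [349,350,351,352,353,354,355,356,357]: print(th,((c(th)-p[:2])*1000).round(1)[::-1])
```

```text
[ 0.66459078 -0.03411839  0.10285294] [0.56891456 0.54012271 0.0852717 ]
349 [-3.1 -0.2]
350 [-1.7  0.5]
351 [-0.2  1.2]
352 [1.4 1.9]
353 [2.9 2.6]
354 [4.5 3.2]
355 [6.  3.8]
356 [7.6 4.4]
357 [9.2 5. ]
```

View pics/s5.png

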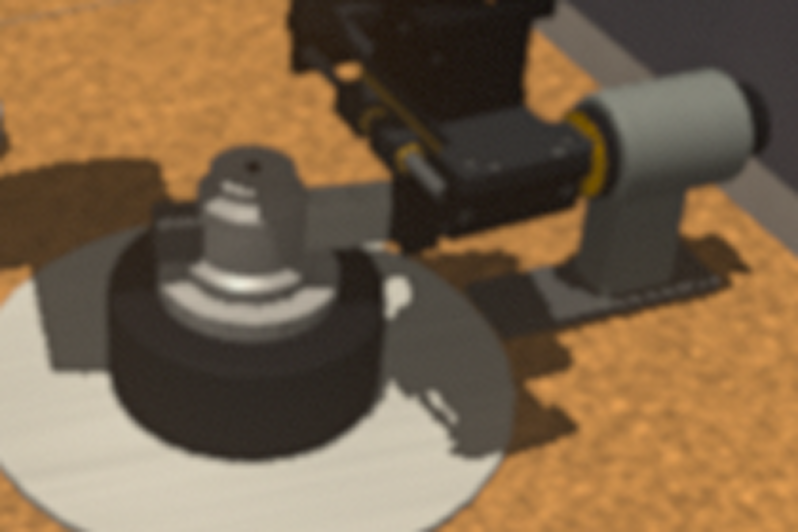

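View pics/t5.png

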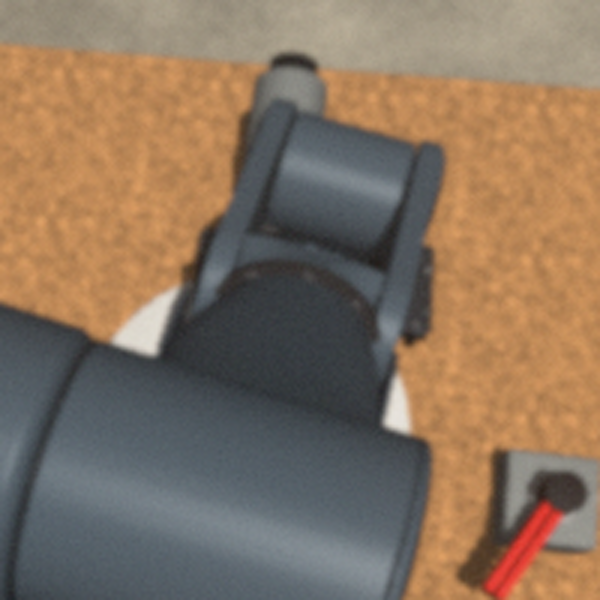

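play_rows --motion '[[[0,2,1],[0,0,0],0],[[0,4,2],[0,0,0],0],[[0,6,3],[0,0,0],0],[[0,7,4],[0,0,0],0],[[0,7,4],[0,0,0],0],[[0,7,4],[0,0,0],0]]'

```text
time_s: 6.7
position: [0.6673, -0.0275, 0.1025]
tcp_rot: [[-0.0, -0.002, 1.0], [0.0, 1.0, 0.002], [-1.0, 0.0, -0.0]]
force: [-2.2, -0.7, 0.5]
opening: 0.006
```

play_rows --motion '[[[0,-10,0],[0,0,0],0],[[0,-30,0],[0,0,0],0],[[0,-60,0],[0,0,0],0],[[-30,-80,0],[0,0,0],0],[[-70,-110,-30],[0,0,0],0],[[-110,-140,-70],[0,0,0],0],[[-110,-180,-110],[0,0,0],0],[[-110,-190,-150],[0,0,0],0]]'

```text
time_s: 7.5
position: [0.5317, -0.2168, 0.214]
tcp_rot: [[0.007, -0.001, 1.0], [-0.005, 1.0, 0.001], [-1.0, -0.005, 0.007]]
force: [0.3, -0.6, 0.1]
opening: 0.005
```

Run:
```python
from path import *
s=bot.read_state();p=s["position"];print(s["time_s"],p,s["force"])
c_=bot.capture("side");a=c_["img"][130:270,270:480]; cv2.imwrite("pics/s6.png",cv2.resize(a,None,fx=3.8,fy=3.8,interpolation=cv2.INTER_CUBIC)) 
c_=bot.capture("top");a=c_["img"][60:260,250:450]; cv2.imwrite("pics/t6.png",cv2.resize(a,None,fx=3,fy=3,interpolation=cv2.INTER_CUBIC))
```

```text
7.5 [ 0.53173565 -0.21680013  0.21400062] [ 0.31912593 -0.58364095  0.10969648]
```

View pics/s6.png

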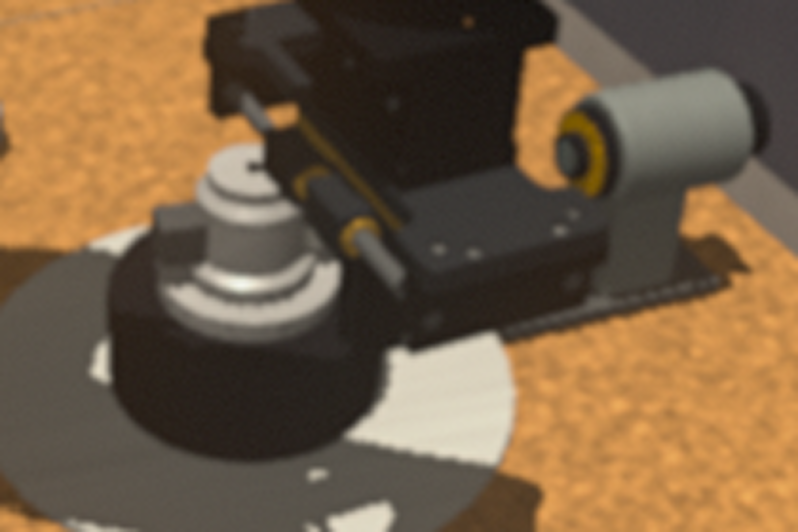

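View pics/t6.png

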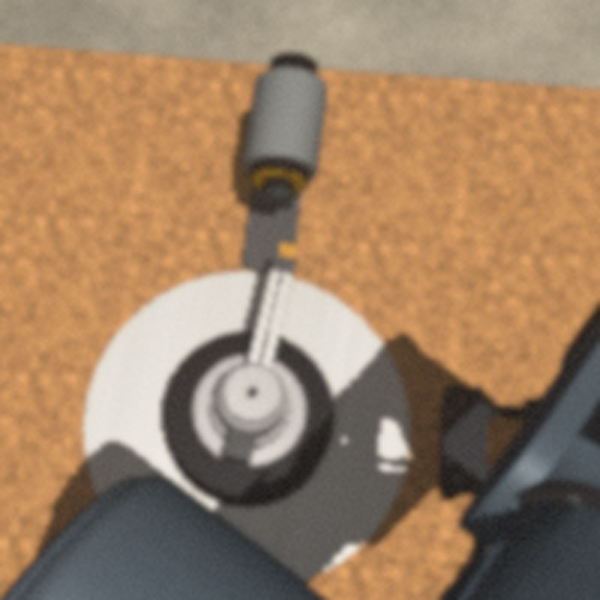

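Run:
```python
from path import *
t=bot.capture("top")
Z=lambda u,v:(250+(u+.5)/3-.5,60+(v+.5)/3-.5)
def ang(px,z):
    p=onz(t,px,z)[:2]-A; return np.hypot(*p).round(4),np.degrees(np.arctan2(p[1],p[0])).round(2)
hsv=cv2.cvtColor(t["img"],cv2.COLOR_BGR2HSV)
m=cv2.inRange(hsv[130:155,335:355],(12,110,130),(30,255,255));ys,xs=np.nonzero(m);print(len(xs),xs.mean()+335,ys.mean()+130)
print("insert",ang((xs.mean()+335,ys.mean()+130),.120), ang(Z(289,250),.12))
print("arm groove", ang(Z(283,272),.126),ang(Z(264,362),.126))
a=t["img"][110:190,310:370];cv2.imwrite("pics/t7.png",cv2.resize(a,None,fx=7,fy=7,interpolation=cv2.INTER_CUBIC))
```

```text
162 350.5679012345679 141.80246913580248
insert (np.float64(0.1454), np.float64(-14.04)) (np.float64(0.1387), np.float64(-9.74))
arm groove (np.float64(0.1156), np.float64(-9.66)) (np.float64(0.033), np.float64(-15.51))
```

View pics/t7.png

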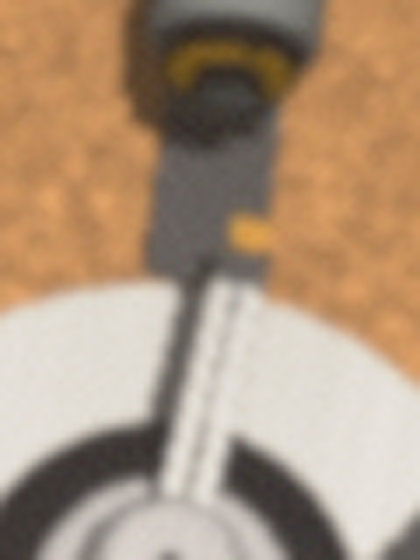

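Run:
```python
from path import *
t=bot.capture("top")
Z=lambda u,v:(310+(u+.5)/7-.5,110+(v+.5)/7-.5)
print(onz(t,Z(168,556),.147))
a,b=onz(t,Z(236,300),.126),onz(t,Z(192,490),.126);print("groove dir",np.degrees(np.arctan2(*(a-b)[1::-1])),a-np.r_[A,0])
p=onz(t,Z(250,233),.122)[:2]-A;print(np.hypot(*p),np.degrees(np.arctan2(p[1],p[0])))
for th in(-9,-10,-3): 
    d=np.radians(th);print(th,((proj(t,np.r_[A+.138*np.array([np.cos(d),np.sin(d)]),.122])-[310,110]+.5)*7-.5).round(0))
```

```text
[0.58894268 0.00537354 0.147     ]
groove dir -8.394596202263896 [ 0.10808205 -0.01794284  0.126     ]
0.13791487066459315 -8.959976032266049
-9 [[250. 233.]]
-10 [[257. 234.]]
-3 [[213. 226.]]
```

Run:
```python
from path import *
s=bot.read_state();p=s["position"];print(s["time_s"],p,s["force"],s["tcp_rot"])
```

```text
7.7 [ 0.53014815 -0.21401343  0.2121415 ] [ 0.59003096 -0.17153045 -0.32454754] [[ 1.96571876e-03  1.27025571e-03  9.99997261e-01]
 [-5.55162192e-04  9.99999041e-01 -1.26916667e-03]
 [-9.99997914e-01 -5.52665847e-04  1.96642207e-03]]
```

play_rows --motion '[[[0,34,35],[0,0,0],0],[[0,67,70],[0,0,0],0],[[0,100,105],[0,0,0],0],[[0,134,140],[0,0,0],0],[[40,134,140],[0,0,0],0],[[80,134,140],[0,0,0],0],[[110,134,140],[0,0,0],0],[[110,134,140],[0,0,0],0]]'

```text
time_s: 8.5
position: [0.6678, -0.0756, 0.0957]
tcp_rot: [[-0.009, -0.004, 1.0], [0.003, 1.0, 0.004], [-1.0, 0.003, -0.009]]
force: [-1.1, 0.1, 0.0]
opening: 0.006
```

Run:
```python
from path import *
s=bot.read_state();p=s["position"];print(s["time_s"],p,s["force"])
print((np.array([.670,-.0185,.1025])-p)*1000)
```

```text
8.5 [ 0.66775351 -0.07562929  0.09573335] [-1.11316786  0.14067424  0.03409061]
[ 2.24648743 57.1292859   6.76665364]
```

play_rows --motion '[[[0,10,0],[0,0,0],0],[[0,20,0],[0,0,0],0],[[0,20,0],[0,0,0],0],[[0,20,0],[0,0,0],0]]'

```text
time_s: 8.9
position: [0.6713, -0.0573, 0.1035]
tcp_rot: [[0.003, -0.004, 1.0], [-0.001, 1.0, 0.004], [-1.0, -0.001, 0.003]]
force: [-0.0, 0.4, -0.1]
opening: 0.008
```

Run:
```python
from path import *
s=bot.read_state();p=s["position"];print(s["time_s"],p,s["force"])
print((np.array([.670,-.0185,.1025])-p)*1000)
```

```text
8.9 [ 0.67127433 -0.0572818   0.10350292] [-0.01212009  0.41255691 -0.12622202]
[-1.2743271  38.78179974 -1.00292373]
```

play_rows --motion '[[[0,12,0],[0,0,0],0],[[0,24,0],[0,0,0],0],[[0,29,0],[0,0,0],0],[[0,32,0],[0,0,0],0],[[0,35,0],[0,0,0],0],[[0,37,0],[0,0,0],0],[[0,39,0],[0,0,0],0],[[0,39,0],[0,0,0],0]]'

```text
time_s: 9.7
position: [0.6707, -0.0189, 0.1018]
tcp_rot: [[0.001, -0.002, 1.0], [-0.0, 1.0, 0.002], [-1.0, -0.0, 0.001]]
force: [1.0, -3.4, 0.2]
opening: 0.006
```

play_rows --motion '[[[0,0,0],[0,0,0],0],[[0,0,0],[0,0,0],0]]'

```text
time_s: 9.9
position: [0.6703, -0.0189, 0.1017]
tcp_rot: [[0.001, -0.002, 1.0], [-0.0, 1.0, 0.002], [-1.0, -0.0, 0.001]]
force: [1.9, -2.1, 1.4]
opening: 0.002
```

play_rows --motion '[[[0,-10,0],[0,0,0],0],[[0,-30,0],[0,0,0],0],[[0,-60,0],[0,0,0],0],[[-30,-80,0],[0,0,0],0],[[-55,-110,-30],[0,0,0],0],[[-80,-140,-60],[0,0,0],0],[[-110,-170,-85],[0,0,0],0],[[-110,-200,-120],[0,0,0],0]]'

```text
time_s: 10.7
position: [0.5517, -0.2226, 0.2156]
tcp_rot: [[0.007, -0.002, 1.0], [-0.004, 1.0, 0.002], [-1.0, -0.004, 0.007]]
force: [0.4, -1.6, -0.4]
opening: 0.008
```

Run:
```python
from path import *
t=bot.capture("top")
a=t["img"][110:190,310:370];cv2.imwrite("pics/t8.png",cv2.resize(a,None,fx=7,fy=7,interpolation=cv2.INTER_CUBIC))
s=bot.read_state();p=s["position"];print(s["time_s"],p,s["force"])
```

```text
10.75 [ 0.54425876 -0.22582935  0.21334488] [-4.00706966 -2.11534275 -1.38168476]
```

View pics/t8.png

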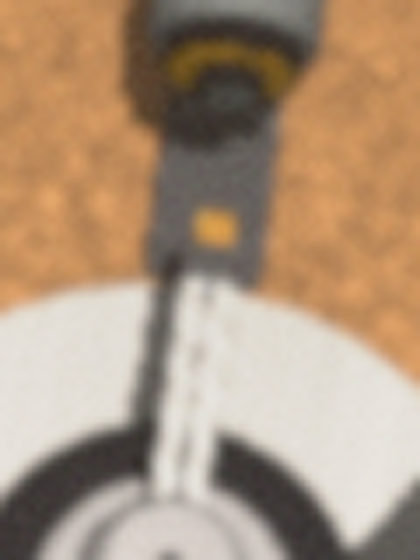

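The insert is now at (215,228) in the zoomed picture, at about -3.3°, against about -3.0° for the lens line, so it is well inside ±4°. Next is the lever.

```bash
cat > lev.py <<'E'
from h import *
PV=np.array([.534,-.271])
def c(th,r=.080,cl=0):
    a=np.radians(th);u=np.array([np.cos(a),np.sin(a)]);n=np.array([-u[1],u[0]])
    h=.0095*abs(n[0])+.010*abs(n[1])
    return PV+r*u-(.010+h+cl)*n
E
python3 - <<'E'
from lev import *
s=bot.read_state();p=s["position"];print(s["time_s"],p,s["force"])
print(c(149.5,cl=.012),((c(149.5,cl=.012)-p[:2])*1000).round(0)[::-1])
E
```

```text
10.75 [ 0.54425876 -0.22582935  0.21334488] [-4.00706966 -2.11534275 -1.38168476]
[ 0.48305576 -0.1998626 ] [ 26. -61.]
```

play_rows --motion '[[[0,12,-30],[0,0,0],0],[[0,26,-62],[0,0,0],0],[[0,26,-62],[0,0,0],0],[[0,26,-62],[0,0,0],0]]'

```text
time_s: 11.15
position: [0.4874, -0.1934, 0.2114]
tcp_rot: [[-0.001, -0.001, 1.0], [0.001, 1.0, 0.001], [-1.0, 0.001, -0.001]]
force: [0.1, -0.4, 0.2]
opening: 0.006
```

Run:
```python
from lev import *
s=bot.read_state();p=s["position"];print(s["time_s"],p,s["force"])
print(((c(149.5,cl=.012)-p[:2])*1000).round(0)[::-1], p[2]-.07)
```

```text
11.15 [ 0.48742286 -0.19339371  0.21137787] [ 0.12907611 -0.36762331  0.20223865]
[-6. -4.] 0.14137787333002205
```

play_rows --motion '[[[45,0,-3],[0,0,0],0],[[90,0,-3],[0,0,0],0],[[120,0,-3],[0,0,0],0],[[135,0,-3],[0,0,0],0],[[140,0,-3],[0,0,0],0],[[140,0,-3],[0,0,0],0],[[140,0,-3],[0,0,0],0]]'

```text
time_s: 11.85
position: [0.4865, -0.1939, 0.0722]
tcp_rot: [[0.002, -0.002, 1.0], [-0.001, 1.0, 0.002], [-1.0, -0.001, 0.002]]
force: [0.1, 1.2, -0.2]
opening: 0.005
```

Run:
```python
from lev import *
s=bot.read_state();p=s["position"];print(s["time_s"],p,s["force"])
for th in range(145,225,5): print(th,((c(th)-p[:2])*1000).round(0)[::-1])
k=bot.capture("side");a=k["img"][100:370,150:500]; cv2.imwrite("pics/s9.png",cv2.resize(a,None,fx=2.2,fy=2.2,interpolation=cv2.INTER_CUBIC))
```

```text
11.85 [ 0.486541   -0.19388604  0.07215381] [ 0.14672827  1.23484277 -0.15049886]
145 [-12.  -5.]
150 [-17. -10.]
155 [-22. -15.]
160 [-28. -20.]
165 [-35. -24.]
170 [-42. -28.]
175 [-49. -30.]
180 [-57. -33.]
185 [-63. -34.]
190 [-70. -35.]
195 [-76. -36.]
200 [-83. -35.]
205 [-90. -35.]
210 [-97. -34.]
215 [-104.  -32.]
220 [-110.  -29.]
```

View pics/s9.png

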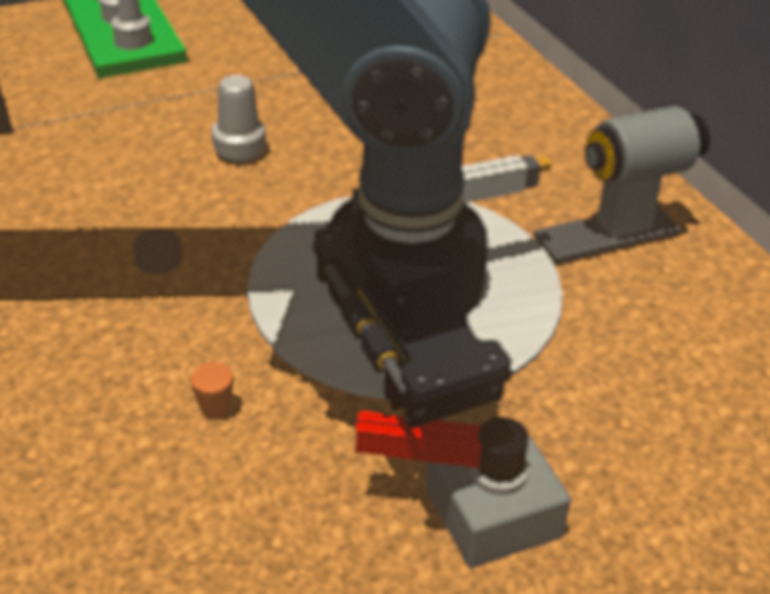

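play_rows --motion '[[[0,-12,-5],[0,0,0],0],[[0,-17,-10],[0,0,0],0],[[0,-22,-15],[0,0,0],0],[[0,-28,-20],[0,0,0],0],[[0,-35,-24],[0,0,0],0],[[0,-42,-28],[0,0,0],0],[[0,-49,-30],[0,0,0],0],[[0,-57,-33],[0,0,0],0]]'

```text
time_s: 12.7
position: [0.4521, -0.2505, 0.0714]
tcp_rot: [[-0.001, -0.002, 1.0], [0.001, 1.0, 0.002], [-1.0, 0.001, -0.001]]
force: [1.9, 1.6, 1.0]
opening: 0.003
```

Run:
```python
from lev import *
k=bot.capture("side");a=k["img"][100:370,150:500]; cv2.imwrite("pics/s10.png",cv2.resize(a,None,fx=2.2,fy=2.2,interpolation=cv2.INTER_CUBIC)) 
s=bot.read_state();p=s["position"];print(s["time_s"],p,s["force"])
for th in range(175,225,5): print(th,((c(th)-p[:2])*1000).round(0)[::-1])
```

```text
12.75 [ 0.451818   -0.25176953  0.07136406] [0.10184316 0.52591277 0.02675713]
175 [8. 4.]
180 [1. 2.]
185 [-5.  1.]
190 [-12.  -0.]
195 [-19.  -1.]
200 [-25.  -1.]
205 [-32.  -0.]
210 [-39.   1.]
215 [-46.   3.]
220 [-52.   6.]
```

View pics/s10.png

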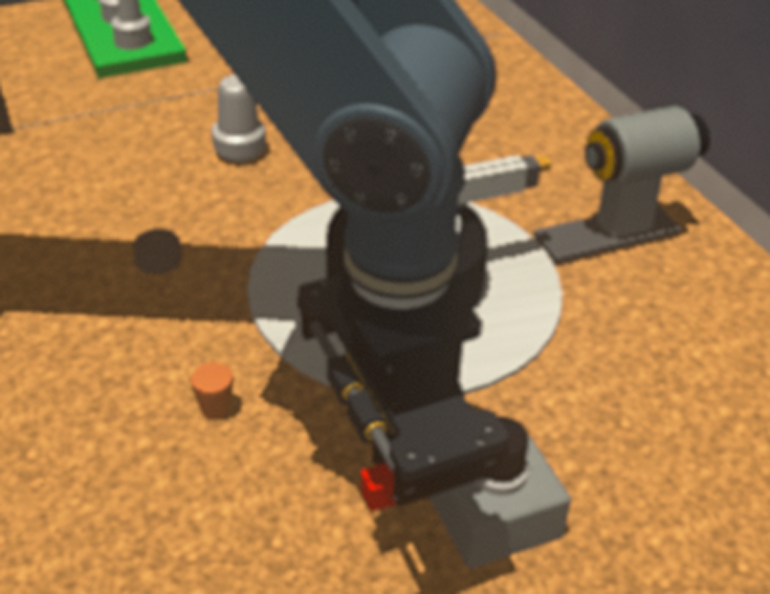

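play_rows --motion '[[[0,-5,1],[0,0,0],0],[[0,-12,0],[0,0,0],0],[[0,-19,-1],[0,0,0],0],[[0,-25,-1],[0,0,0],0],[[0,-32,0],[0,0,0],0],[[0,-39,1],[0,0,0],0],[[0,-43,2],[0,0,0],0],[[0,-46,3],[0,0,0],0]]'

```text
time_s: 13.55
position: [0.4557, -0.2967, 0.0715]
tcp_rot: [[-0.0, -0.002, 1.0], [-0.0, 1.0, 0.002], [-1.0, -0.0, -0.0]]
force: [-0.0, 3.7, 0.1]
opening: 0.005
```

play_rows --motion '[[[0,-2,1],[0,0,0],0],[[0,-4,2],[0,0,0],0]]'

```text
time_s: 13.75
position: [0.4575, -0.3002, 0.0715]
tcp_rot: [[-0.001, -0.002, 1.0], [0.0, 1.0, 0.002], [-1.0, 0.0, -0.001]]
force: [-0.9, 3.7, 0.2]
opening: 0.007
```

play_rows --motion '[[[0,-2,1],[0,0,0],0],[[0,-2,1],[0,0,0],0]]'

```text
time_s: 13.95
position: [0.4583, -0.3015, 0.0714]
tcp_rot: [[-0.001, -0.002, 1.0], [0.002, 1.0, 0.002], [-1.0, 0.002, -0.001]]
force: [-0.6, 4.1, 1.0]
opening: 0.006
```

Run:
```python
from lev import *
k=bot.capture("side");a=k["img"][150:400,250:500]; cv2.imwrite("pics/s11.png",cv2.resize(a,None,fx=2.4,fy=2.4,interpolation=cv2.INTER_CUBIC)) 
s=bot.read_state();p=s["position"];print(s["time_s"],p,s["force"])
for th in range(210,235,3): print(th,((c(th)-p[:2])*1000).round(0)[::-1])
```

```text
14.0 [ 0.45828359 -0.30149124  0.07145506] [-0.48812281  4.59105123  1.01465103]
210 [11. -5.]
213 [ 7. -4.]
216 [ 3. -3.]
219 [-1. -1.]
222 [-5.  0.]
225 [-9.  2.]
228 [-13.   5.]
231 [-17.   7.]
234 [-20.  10.]
```

View pics/s11.png

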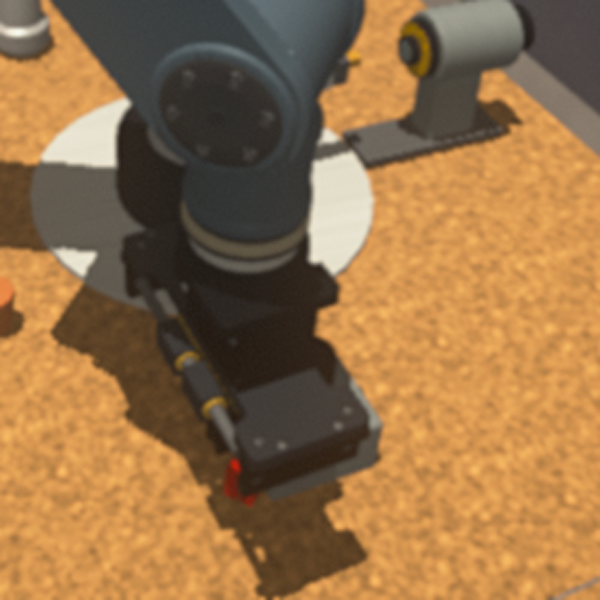

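play_rows --motion '[[[0,-2,1],[0,0,0],0],[[0,-4,3],[0,0,0],0],[[0,-4,3],[0,0,0],0]]'

```text
time_s: 14.3
position: [0.4585, -0.3018, 0.0713]
tcp_rot: [[-0.008, -0.003, 1.0], [0.009, 1.0, 0.003], [-1.0, 0.009, -0.007]]
force: [-5.1, 10.4, 7.3]
opening: 0.004
```

play_rows --motion '[[[0,-2,1],[0,0,0],0],[[0,-4,2],[0,0,0],0],[[0,-4,2],[0,0,0],0]]'

```text
time_s: 14.6
position: [0.4584, -0.3021, 0.071]
tcp_rot: [[-0.012, -0.002, 1.0], [0.016, 1.0, 0.003], [-1.0, 0.016, -0.012]]
force: [-6.1, 16.5, 11.0]
opening: 0.004
```

The position stopped advancing while the force rose to about 20 N, so the lever is on its stop. I'll back off and check.

play_rows --motion '[[[0,8,-6],[0,0,0],0],[[0,20,-16],[0,0,0],0],[[0,28,-20],[0,0,0],0],[[-40,28,-20],[0,0,0],0],[[-85,28,-20],[0,0,0],0],[[-130,28,-20],[0,0,0],0],[[-150,60,-40],[0,0,0],0],[[-150,100,-50],[0,0,0],0]]'

```text
time_s: 15.4
position: [0.4159, -0.2138, 0.2254]
tcp_rot: [[0.009, 0.0, 1.0], [-0.009, 1.0, -0.0], [-1.0, -0.009, 0.009]]
force: [1.0, 1.5, 0.2]
opening: 0.005
```

play_rows --motion '[[[0,50,0],[0,0,0],0],[[0,100,0],[0,0,0],0],[[0,150,0],[0,0,0],0],[[0,200,0],[0,0,0],0],[[0,250,0],[0,0,0],0],[[0,300,0],[0,0,0],0],[[0,350,0],[0,0,0],0],[[0,350,0],[0,0,0],0]]'

```text
time_s: 16.2
position: [0.4132, 0.1449, 0.2222]
tcp_rot: [[0.004, -0.011, 1.0], [0.002, 1.0, 0.011], [-1.0, 0.001, 0.004]]
force: [-0.3, -0.2, 0.1]
opening: 0.008
```

Run:
```python
from lev import *
s=bot.read_state();p=s["position"];print(s["time_s"],p,s["force"])
k=bot.capture("side");a=k["img"][100:370,150:500]; cv2.imwrite("pics/s12.png",cv2.resize(a,None,fx=2.2,fy=2.2,interpolation=cv2.INTER_CUBIC)) 
t=bot.capture("top");a=t["img"][60:300,200:470]; cv2.imwrite("pics/t12.png",cv2.resize(a,None,fx=2.5,fy=2.5,interpolation=cv2.INTER_CUBIC))
```

```text
16.2 [0.41318791 0.14493282 0.22217436] [-0.25863601 -0.16240534  0.09831035]
```

View pics/s12.png

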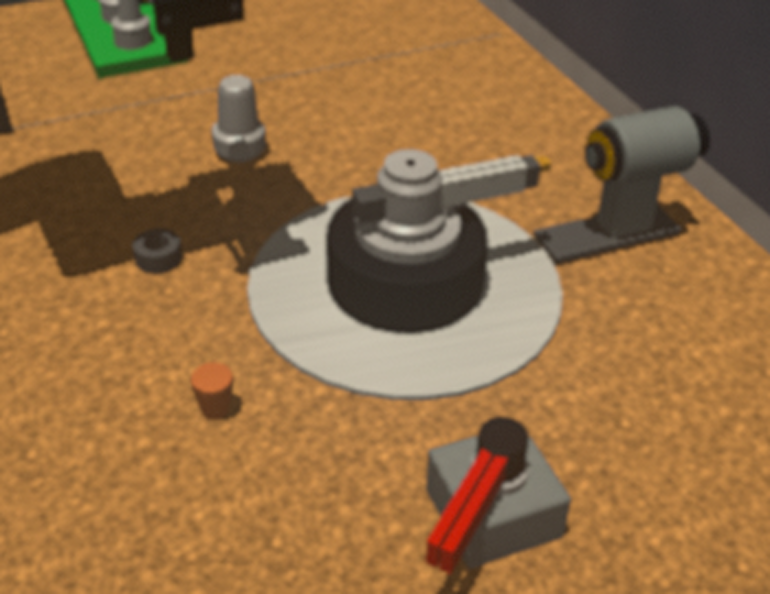

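View pics/t12.png

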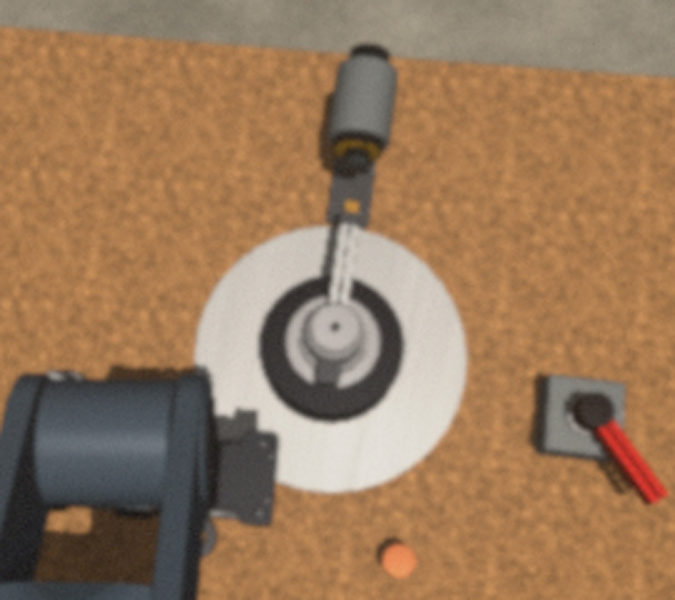

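Run:
```python
from lev import *
t=bot.capture("top");k=bot.capture("side")
T=lambda u,v:(200+(u+.5)/2.5-.5,60+(v+.5)/2.5-.5)
S=lambda u,v:(150+(u+.5)/2.2-.5,100+(v+.5)/2.2-.5)
d=onz(t,T(657,495),.089)[:2]-PV;print("lever",np.hypot(*d),np.degrees(np.arctan2(d[1],d[0]))%360)
d=onz(k,S(441,546),.089)[:2]-PV;print("lever side",np.hypot(*d),np.degrees(np.arctan2(d[1],d[0]))%360)
A=np.array([.586,.005])
for n,q in(("top",onz(t,T(351.5,207),.122)),("side",onz(k,S(543,163),.119))):
    d=q[:2]-A;print("insert",n,np.hypot(*d),np.degrees(np.arctan2(d[1],d[0])))
```

```text
lever 0.10680382509829234 218.34593865512358
lever side 0.11105772708889525 219.4993097176459
insert top 0.13639758744462854 -3.4943248515778853
insert side 0.13833553965218054 -3.8701800435978853
```

Run:
```python
from rig import bot
print(bot.read_state()["qvel"].round(2),bot.hand_in())
```

```text
the job is handed in; nothing more can be done
[-1.66 -0.09  0.33  0.29  0.32  0.17] None
```

I turned the boring tool to face the measuring camera and pushed the brake lever to its stop. The job is handed in, but it gave no verdict. All pushing was with the shut fingers. The first turn of the tool stopped about 6° short, so I corrected it with a second push before setting the brake.

Last checks, from the camera images after I backed the arm away:
- **Insert:** it points at about -3.5° in the top view and -3.9° in the side view. The lens direction is about -3.0°, with estimates from -2.6° to -3.9°. The difference is roughly 1–2 mm sideways at the tip, against the 10 mm allowed.
- **Lever:** it stands at about 218–219.5°, and I worked out the stop to be at about 218.7°. The push force rose to about 20 N with no further movement, so it is on the stop.
- **Other objects:** the collet, holder and nut look unmoved in the side view. In the last top view only the collet shows, because the arm and picture edge hide the other two.
- **Gripper:** it finished clear of everything, 0.22 m above the table. The force reading was near zero. At hand-in the first joint was still settling at under 2°/s.

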